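Find the tight spot of a bench slide, back off and clamp

TASK

Somewhere along its rail the blue carriage of the bench slide has a tight spot. Gently push the carriage by its black grip post towards the yellow rider, taking the rider along, until you clearly feel it bind (about 5 N more than its normal drag) but do not force it; then draw it back so that a gap of about 30 mm is left between the carriage and the yellow rider, which stays behind as the mark and must not be touched, and lock the carriage there by throwing its red-balled lever fully over. Leave the other things on the bench where they are and let go.

Things in the scene. Friction and masses are not known exactly. Their poses are not given: they have to be found in the camera images.
- guide: the bench slide, fixed to the bench: grey bed plate 330 x 90 x 12 mm. Origin at the centre of its underside on the bench top; x runs along the rail, in the direction in which the carriage is pushed to find the tight spot (from the robot's left to its right); its y points away from the robot; z up. Two dark end blocks 34 mm high.
- grinder_disc (a point): obstacle: point on the upper edge of the disc of a big fixed angle grinder, which stands between the robot and the slide. Disc, body and handle fill x 0.1 to 0.56 m, y from -0.07 m to the left, up to about 0.42 m above the bench. Reach over it; over the slide, keep the broad side of the gripper along the slide (fingers closing along the rail) for room.
- rail: aluminium rail fixed on the bed plate, 302 long x 36 wide, top 36 mm above the bench; origin and axes as the guide's. The tight spot is inside it, cannot be seen and is elsewhere every time: it can only be felt. It always lies beyond the place where the rider starts and well (more than 60 mm of travel) before the carriage's end stop.
- carriage: blue carriage, 100 (along x) x 64 x 22 mm, about 0.5 kg; slides only along the guide's x and stays where it is left. Origin at the centre of its underside, 36 mm above the bench (skirts hang 15 mm lower), axes as the guide's. It carries the grip post (at x = -30 mm) and the lever (pivot at x = +35 mm, 34 mm above this origin). Its rearmost origin is at x = -103 mm of the guide; the end stop is 180 mm further.
- nose (a point): centre of the carriage's front face, 50 mm ahead of its origin. Feel of the carriage: steady drag of about 2 N everywhere (dry friction: at rest it can hold 2 N either way). In the tight spot a springy resistance is added, about 1.5 N per mm: 3 N of extra push is surely the tight spot, more than 15 N extra damages it. Drawn back, the carriage is free again.
- grip_post (a point): point on the carriage's black grip post, where to grip: the post is 24 x 24 mm square with sides along the carriage's axes, 62 mm tall, from 58 to 120 mm above the bench; this point is on its axis 20 mm below its top. The lever stands 65 mm further along x.
- rider: yellow tell-tale rider, 14 (along x) x 48 x 8 mm with short side cheeks and a pointer, across the rail ahead of the carriage, top 45 mm above the bench. Origin on the back face (towards the carriage), axes as the guide's. Drag 0.5 N: the nose pushes it along and it stays at the furthest place reached. At the start it stands 15 to 55 mm ahead of the nose. Gap = x of this origin minus x of the nose.
- lever (a joint): clamp lever on the carriage, rad: 0 = open, leaning 0.7 rad from upright towards the guide's +y side (away from the robot); 1.4 = fully over, leaning 0.7 rad towards -y (to the robot). It turns about an axis along the guide's x, takes up to about 4 N at the ball, goes over centre at about 1.25, then stays and brakes the carriage.
- lever_ball (a point): centre of the red ball (22 mm diameter) at the end of the lever, 50 mm from the pivot (pivot 70 mm above the bench)
- cold_chisel_mid (a point): bystander: cold chisel lying on the bench, 158 x 20 x 16 mm, the centre
- hex_nut_mid (a point): bystander: big hexagon nut lying flat, 46 x 52 x 24 mm, the centre

How it is judged:
By the outcome, as a careful person would: the job done as asked, in the order asked, and still so for the second after the job is handed in, with the robot touching nothing.
It also fails if it takes over 61 s, if anything falls off the work surface, if the arm or the gripper's body presses on something with over 40 N, if the wrist force passes 120 N, or if a joint passes its speed limit or range.

ROBOT

A 6-joint arm with a two-finger parallel gripper is mounted at the origin on a cart in front of the work surface, level with it; the furniture and walls round the work are solid. World frame = base frame: x ahead of the robot, y to its left, z up, the work surface at z = 0. Lengths are in m, angles in rad, forces in N, time in s.
With the tool pointing down it reaches from about 0.275 to 0.75 m from the base axis. Payload 10.2 kg.
Tool frame: the origin (TCP) lies midway between the tips of the shut fingers; the grasp point (between the pads) lies 19 mm behind it; z points along the fingers, y is the line along which they close (so a half turn about z gives the same grasp; the last joint's range is limited). The gripper opens to 88 mm and grips with 3 to 60 N. Pads are 18 mm wide; open, the fingers measure 123 mm over their backs; the gripper's body (75 mm by 187 mm) begins 45 mm behind the grasp point.
Start: joints at [0.947, 0.313, 1.498, -0, 1.331, -0.223], TCP at [0.205, 0.483, 0.239] pointing down, gripper open.
Joint ranges: [-2.94, 2.94], [-0.97, 2.17], [0.19, 2.56], [-1.23, 4.37], [0.02, 3.11], [-2.88, 2.88]. Speed limits (rad/s): [2.39, 2.39, 3.01, 3.14, 3.14, 3.14].

INTERFACE

Orientations are given as a unit quaternion [x, y, z, w].
In Python, from station import bot gives the robot as it stands. The module is installed in compiled form; this text tells all that it offers.
- The arm moves only by the shell command python3 -m pendant 'ROWS' [FORCE]. ROWS is JSON, one flat list of numbers, 7 for each row, row after row: the opening in per cent of the stroke, from 0 (shut) to 100 (fully open), then the shift along the tool's x, y, z in mm, then the turn, a rotation vector about the tool's x, y, z in degrees. A call has exactly 5 rows; each row is the pose to reach, as a shift and turn from the pose commanded when the call began, along the tool's axes at that moment; what a row does not reach only later rows make up. A row lasts 1/12 s, in which the tool goes at most 41.7 mm and 7.16 degrees, less where a joint would pass 70% of its speed; a pose out of reach is approached as far as the arm can. A call with a gripper value outside its range is refused whole. The fingers move at their own pace and stop on an object; FORCE is the grip in N (left out, the last holds). Time passes only in rows, so rows that repeat a pose let the fingers close, or fill a call up. It gives the time, the measured TCP pose, the force, the opening and the grip force at its end, in the units of the state.
- bot.observe(): the state, without advancing time (a new reading comes with each control period).
- bot.capture(name): name is "side" or "top" or "wrist"; returns a dict with "img" (400x640x3 uint8, blue, green, red), "range_z" (400x640 float32, m along the optical axis (not along the pixel's ray), 0 where there is no reading), "intrinsics" (3x3 intrinsics, pixels), "R" (3x3) and "t" (3): a world point X has camera coordinates R X + t. Camera axes: x right, y down, z forward; pixel columns grow to the right and rows downward; lengths in m; the calibration is good to about 2 mm. A picture is of the moment at which its call begins.
- bot.close_job(): hands the job in; it is judged then, once.
The state is a dict: "t": time; "joint_pos": joint angles; "qvel": joint speeds; "joint_efforts": joint torques, N m; "eef_pos": TCP position; "tcp_rot": TCP orientation; "wrist_force": force on the tool from outside, world axes, zero at the start; "ft_torque": the same for the moment, N m; "opening": finger opening in m; "gripper_force": force on a finger pad.
Only numpy, scipy, OpenCV 4.12 (cv2) and the standard library are available. Lean on these libraries where they do the work, as an engineer would, in place of code of your own. Each camera call takes 0.05 s, during which the arm holds its last target. There are 200 camera calls.

## Working session

There is one attempt and no reset: what is moved stays moved. The work goes in short steps, Python scripts to look and compute and a shell command to move; the robot and the scene stay as the last step left them, time stands still between calls to the robot, and variables do not carry over. Pictures are saved under pics/ and viewed, at most 10 in all, crops included, and the job is handed in when it is done.

```bash
mkdir -p pics; cat > h.py <<'E'
import numpy as np, cv2
from station import bot
from scipy.spatial.transform import Rotation as Rn
def shot(n,f):
    c=bot.capture(n); cv2.imwrite(f'pics/{f}.png',c['img']); np.savez(f'pics/{f}.npz',**c); return c
def px(c,u,v,z=None):
    K,R,t=c['intrinsics'],c['R'],c['t']; d=np.linalg.solve(K,[u,v,1.])
    if z is None: s=c['range_z'][int(v),int(u)]
    else:
        o=-R.T@t; s=(z-o[2])/(R.T@d)[2]
    return R.T@(d*s-t)
def st():
    s=bot.observe(); print({k:np.round(s[k],4).tolist() for k in('t','joint_pos','eef_pos','tcp_rot','wrist_force','opening','gripper_force')}); return s
E
python3 - <<'E'
from h import *
for n in('side','top'): shot(n,n+'0')
s=st(); print(Rn.from_quat(s['tcp_rot']).as_matrix().round(3))
E
```

```text
{'t': 0.1, 'joint_pos': [0.9466, 0.3134, 1.4983, -0.0, 1.331, -0.2234], 'eef_pos': [0.2047, 0.4832, 0.2382], 'tcp_rot': [0.1991, 0.98, -0.0005, -0.0002], 'wrist_force': [0.8299, -0.2332, -0.1415], 'opening': 0.0882, 'gripper_force': 0.0}
[[-0.921  0.39  -0.001]
 [ 0.39   0.921 -0.001]
 [ 0.    -0.001 -1.   ]]
```

View pics/top0.png

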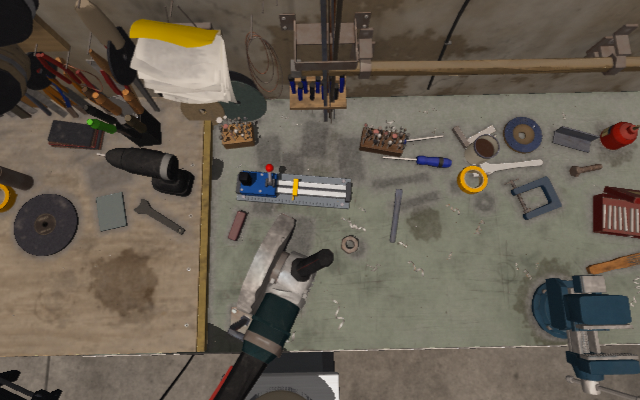

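View pics/side0.png

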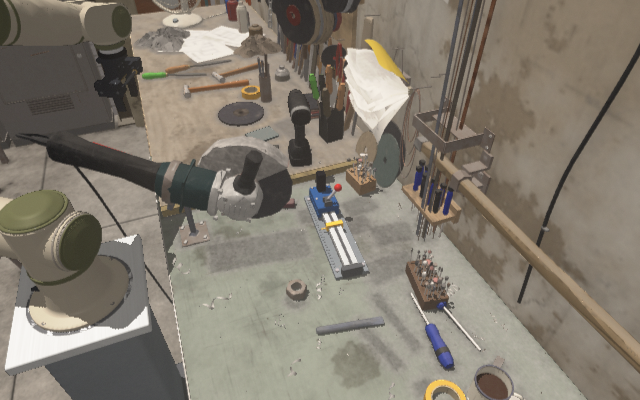

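The top view shows the slide with its carriage at about (258,183), post (245,176), red ball (269,168), rider (295,188) and right end (350,192). The side view shows the same from the far right, with the grinder standing between robot and slide. Next I measure in enlarged crops.

```bash
python3 - <<'E'
from h import *
a=np.load('pics/top0.npz'); b=np.load('pics/side0.npz')
ca=cv2.resize(a['img'][155:220,225:365],None,fx=5.6,fy=5.6,interpolation=cv2.INTER_CUBIC)
cb=cv2.resize(b['img'][160:285,290:380],None,fx=4.5,fy=4.5,interpolation=cv2.INTER_CUBIC)
im=np.zeros((600,800,3),np.uint8); im[:364,:784]=ca; cv2.imwrite('pics/ca.png',im[:364]); cv2.imwrite('pics/cb.png',cb)
for n,c in(('top',a),('side',b)): print(n,(-c['R'].T@c['t']).round(3),c['intrinsics'][0,0])
for u,v in((245,176),(258,186),(269,168),(295,188),(340,180),(236,200),(350,206),(292,225),(350,243),(395,215),(312,262)): print(u,v,px(a,u,v).round(4))
E
```

```text
top [ 0.423 -0.104  1.044] 360.8612163021126
side [ 0.31  -0.829  0.876] 429.1300256118519
245 176 [0.6747 0.076  0.1213]
258 186 [0.6618 0.0513 0.0594]
269 168 [0.6955 0.0128 0.1201]
295 188 [ 0.6574 -0.0515  0.0437]
340 180 [ 0.6851 -0.1823  0.0155]
236 200 [ 0.6357  0.1258 -0.002 ]
350 206 [ 0.6091 -0.2097  0.0038]
292 225 [ 0.5195 -0.0574  0.2931]
350 243 [ 0.5011 -0.2055  0.0034]
395 215 [ 0.577  -0.3359  0.0206]
312 262 [ 0.4404 -0.0982  0.3548]
```

View pics/ca.png

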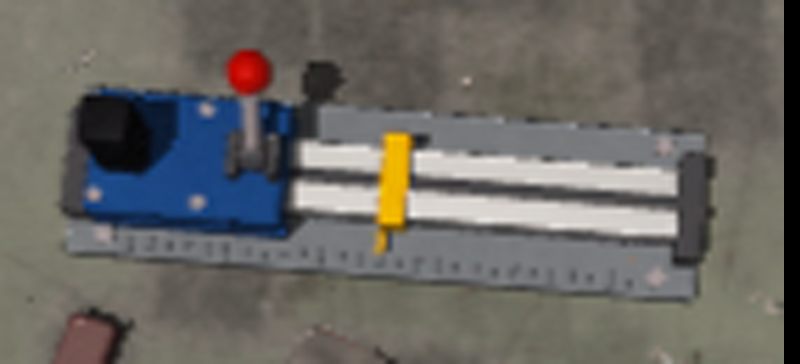

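View pics/cb.png

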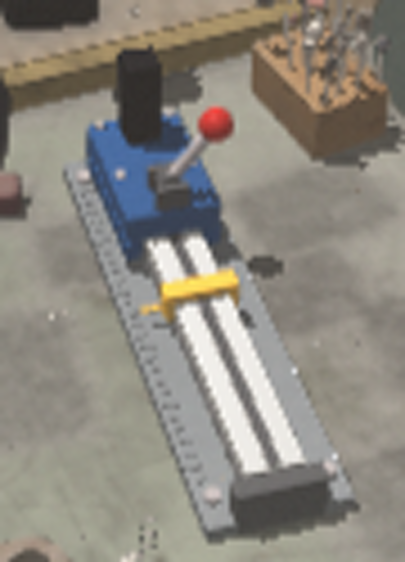

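The crops show the bed-plate corners at crop pixels (65,253), (692,299) and (706,135), the post top near (104,117), the ball at (249,72), the carriage front edge near (290,…) and the rider at (396,180). I'll turn these into positions.

```bash
python3 - <<'E'
from h import *
a=np.load('pics/top0.npz')
P=lambda u,v,z:px(a,225+(u+.5)/5.6-.5,155+(v+.5)/5.6-.5,z)
nl,nr,fr=P(65,253,.012),P(692,299,.012),P(706,135,.012)
print('plate',nl.round(4),nr.round(4),fr.round(4),np.linalg.norm(nl-nr),np.linalg.norm(nr-fr))
ex=(nr-nl)/np.linalg.norm(nr-nl); ey=np.array([-ex[1],ex[0],0]); 
o=(nl+nr)/2+ey*.045; o[2]=0; print('origin',o.round(4),'ex',ex.round(4),'yaw',np.degrees(np.arctan2(ex[1],ex[0])))
G=lambda X:((X-o)@np.array([ex,ey,[0,0,1]]).T)
def cloud(c,f):
    v,u=np.mgrid[0:400,0:640]; z=c['range_z']; m=(z>0)
    d=np.stack([u[m],v[m],np.ones(m.sum())],1)@np.linalg.inv(c['intrinsics']).T*z[m][:,None]
    X=(d-c['t'])@c['R']; return X,c['img'][m].astype(int)
for n in('top','side'):
    c=np.load(f'pics/{n}0.npz'); X,I=cloud(c,0); g=G(X)
    near=(abs(g[:,0])<.18)&(abs(g[:,1])<.1)
    def rep(nm,m):
        m=m&near; 
        if m.sum(): print(n,nm,m.sum(),'lo',np.percentile(g[m],3,0).round(4),'hi',np.percentile(g[m],97,0).round(4),'med',np.median(g[m],0).round(4))
    B,Gr,R=I.T
    rep('post',(g[:,2]>.112)&(g[:,2]<.13)&(R<60))
    rep('postall',(g[:,2]>.066)&(g[:,2]<.13)&(R<45)&(B<60))
    rep('ball',(R>130)&(Gr<60)&(B<60))
    rep('rider',(R>150)&(Gr>100)&(B<70))
    rep('blue',(B>90)&(R<60)&(g[:,2]>.05)&(g[:,2]<.066))
    rep('bed',(g[:,2]>.008)&(g[:,2]<.016))
    m=(X[:,0]>.05)&(X[:,0]<.62)&(X[:,2]>.2)&(X[:,1]>-.2)&(X[:,1]<.3)
    print(n,'grinder',np.percentile(X[m],[0.5,99.5],axis=0).round(3).tolist())
    for lo in(.5,.52,.54,.56,.58):
        k=m&(X[:,0]>lo)&(X[:,0]<lo+.02); print(lo,k.sum(),X[k].max(0).round(3) if k.any() else '')
E
```

```text
plate [0.6336 0.1221 0.012 ] [ 0.6019 -0.2033  0.012 ] [ 0.6892 -0.214   0.012 ] 0.3269818490977811 0.08799896094717317
origin [ 0.6625 -0.0449  0.    ] ex [-0.0968 -0.9953  0.    ] yaw -95.55677728423795
top post 85 lo [-0.1377 -0.0106  0.1147] hi [-0.1149  0.0115  0.1233] med [-0.1258  0.0004  0.1203]
top postall 154 lo [-0.1371 -0.0111  0.0693] hi [-0.0511  0.011   0.1229] med [-0.1217 -0.0036  0.1178]
top ball 39 lo [-0.0705  0.0218  0.1082] hi [-0.0558  0.0387  0.122 ] med [-0.0635  0.0294  0.117 ]
top rider 75 lo [-0.0007 -0.0295  0.024 ] hi [0.0122 0.0217 0.0471] med [ 0.0059 -0.0021  0.044 ]
top blue 401 lo [-0.1396 -0.0295  0.0536] hi [-0.0515  0.03    0.0611] med [-0.0933 -0.0126  0.0575]
top bed 1322 lo [-0.1442 -0.0446  0.0086] hi [0.1547 0.0435 0.0151] med [ 0.035  -0.0269  0.0117]
top grinder [[0.192, -0.132, 0.21], [0.537, 0.091, 0.378]]
0.5 211 [ 0.52  -0.01   0.327]
0.52 154 [ 0.54  -0.021  0.311]
0.54 27 [ 0.548 -0.031  0.286]
0.56 0 
0.58 0 
side post 50 lo [-0.1355 -0.0112  0.1128] hi [-0.1131  0.0103  0.1218] med [-0.1199 -0.0015  0.1187]
side ball 9 lo [-0.0583  0.0224  0.1092] hi [-0.052   0.0351  0.1159] med [-0.0551  0.0276  0.1135]
side rider 6 lo [ 0.0092 -0.0235  0.033 ] hi [0.0136 0.0082 0.043 ] med [ 0.0111 -0.0199  0.0407]
side blue 4 lo [-0.1178 -0.0302  0.0531] hi [-0.0467 -0.0051  0.058 ] med [-0.082  -0.0169  0.0561]
side bed 1150 lo [-0.1357 -0.0457  0.0083] hi [0.1652 0.0431 0.0148] med [ 0.0524 -0.0264  0.0111]
side grinder [[0.051, -0.132, 0.202], [0.537, 0.296, 0.618]]
0.5 408 [ 0.52  -0.012  0.327]
0.52 327 [ 0.54  -0.02   0.312]
0.54 38 [ 0.546 -0.028  0.286]
0.56 0 
0.58 0
```

Checks agree: post at guide x ≈ -125 mm, ball ≈ -61 mm (65 mm ahead), carriage origin ≈ -95 mm, rider ≈ 0. World post is about (0.675, 0.079), slide yaw about -95.6°. First I go up and forward.

```bash
python3 -m pendant '[57,-22,9,-32,0,0,0, 57,-44,19,-64,0,0,0, 57,-66,28,-96,0,0,0, 57,-88,38,-128,0,0,0, 57,-110,47,-160,0,0,0]' 20
cat >> h.py <<'E'
yaw=-95.6; ex=np.array([np.cos(np.radians(yaw)),np.sin(np.radians(yaw)),0]); ey=np.array([-ex[1],ex[0],0]); o=np.array([.6625,-.0449,0])
def to(X,ang=yaw+180):  # shift/turn from current pose to world TCP X with tool y along ang, pointing down
    s=bot.observe(); R=Rn.from_quat(s['tcp_rot']); yt=np.stack([[np.sin(np.radians(ang)),-np.cos(np.radians(ang)),0],[np.cos(np.radians(ang)),np.sin(np.radians(ang)),0],[0,0,-1]],1)
    yt[:,0]=np.cross(yt[:,1],yt[:,2])
    print('shift',(R.inv().apply(np.array(X)-s['eef_pos'])*1e3).round(1),'turn',np.degrees((R.inv()*Rn.from_matrix(yt)).as_rotvec()).round(2))
E
python3 - <<'E'
from h import *
st(); to([.56,.28,.42]); to([.675,.079,.4]); to([.675,.079,.2])
E
```

```text
t: 0.52
eef_pos: [0.3252, 0.4833, 0.4001]
tcp_rot: [0.199, 0.98, -0.0, -0.0]
wrist_force: [0.1, 0.5, -0.0]
opening: 0.0569
gripper_force: 0.0
{'t': 0.5167, 'joint_pos': [0.7775, 0.4075, 0.9557, 0.0, 1.7787, -0.3926], 'eef_pos': [0.3252, 0.4833, 0.4001], 'tcp_rot': [0.199, 0.98, -0.0001, -0.0001], 'wrist_force': [0.1228, 0.5319, -0.0288], 'opening': 0.0569, 'gripper_force': 0.0}
shift [-295.5  -95.7  -19.9] turn [-2.000e-02 -1.000e-02 -1.736e+01]
shift [-4.798e+02 -2.359e+02  1.000e-01] turn [-2.000e-02 -1.000e-02 -1.736e+01]
shift [-479.8 -235.8  200.1] turn [-2.000e-02 -1.000e-02 -1.736e+01]
```

```bash
python3 -m pendant '[57,-38,-12,-4,0,0,-3.5, 57,-76,-24,-8,0,0,-7, 57,-114,-36,-12,0,0,-10.5, 57,-152,-48,-16,0,0,-14, 57,-190,-60,-20,0,0,-17.4]'
python3 - <<'E'
from h import *
st(); to([.56,.28,.42]); to([.675,.079,.4]); to([.675,.079,.2])
E
```

```text
t: 0.93
eef_pos: [0.4772, 0.3529, 0.4186]
tcp_rot: [0.047, 0.999, -0.0, -0.0]
wrist_force: [0.5, 0.4, -0.3]
opening: 0.0503
gripper_force: 0.0
{'t': 0.9333, 'joint_pos': [0.4395, 0.4445, 0.855, 0.0, 1.8428, -1.0373], 'eef_pos': [0.4772, 0.3529, 0.4186], 'tcp_rot': [0.047, 0.9989, -0.0001, -0.0003], 'wrist_force': [0.4741, 0.4111, -0.3325], 'opening': 0.0503, 'gripper_force': 0.0}
shift [-89.3 -64.8  -1.4] turn [-0.02 -0.03  0.22]
shift [-222.7 -254.1   18.6] turn [-0.02 -0.03  0.22]
shift [-222.8 -254.   218.6] turn [-0.02 -0.03  0.22]
```

```bash
python3 -m pendant '[57,-30,-25,0,0,0,0, 57,-60,-50,0,0,0,0, 57,-88,-76,2,0,0,0, 57,-116,-105,4,0,0,0, 57,-142,-135,6,0,0,0]'
python3 -m pendant '[57,-16,-24,12,0,0,0, 57,-32,-48,28,0,0,0, 57,-48,-72,44,0,0,0, 57,-64,-96,64,0,0,0, 57,-80,-119,90,0,0,0.2]'
python3 - <<'E'
from h import *
st(); to([.675,.079,.2]); c=shot('wrist','w1')
E
```

```text
t: 1.35
eef_pos: [0.6053, 0.2046, 0.412]
tcp_rot: [0.048, 0.999, -0.0, -0.001]
wrist_force: [0.1, 1.0, 0.9]
opening: 0.0502
gripper_force: 0.0
t: 1.77
eef_pos: [0.673, 0.0786, 0.3226]
tcp_rot: [0.05, 0.999, 0.0, 0.001]
wrist_force: [0.5, -0.1, 0.5]
opening: 0.0505
gripper_force: 0.0
{'t': 1.7667, 'joint_pos': [-0.0563, 0.6577, 0.7607, 0.0, 1.7216, -1.5263], 'eef_pos': [0.673, 0.0786, 0.3226], 'tcp_rot': [0.0504, 0.9987, 0.0, 0.0008], 'wrist_force': [0.4676, -0.1337, 0.5455], 'opening': 0.0505, 'gripper_force': 0.0}
shift [ -1.8   0.6 122.6] turn [ 0.    0.09 -0.18]
```

View pics/w1.png

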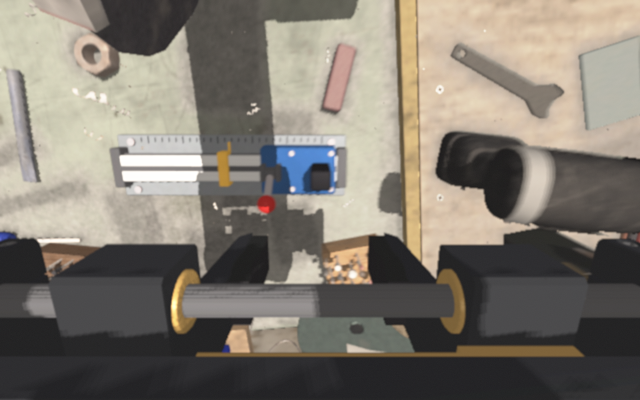

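The wrist view shows the slide level in the image (near edge at row ~136, columns 118–345), post at (319,175), ball (266,204), rider (224,166); so the tool's y is along the rail. I refine with its depth.

```bash
cat >> h.py <<'E'
def feat(c):
    v,u=np.mgrid[0:400,0:640]; z=c['range_z']; m=(z>0)
    d=np.stack([u[m],v[m],np.ones(m.sum())],1)@np.linalg.inv(c['intrinsics']).T*z[m][:,None]
    X=(d-c['t'])@c['R']; I=c['img'][m].astype(int); g=(X-o)@np.array([ex,ey,[0,0,1]]).T
    B,Gr,R=I.T; near=(abs(g[:,0])<.19)&(abs(g[:,1])<.1)
    for nm,k in dict(post=(g[:,2]>.114)&(g[:,2]<.128)&(R<60)&(g[:,1]<.03),ball=(R>130)&(Gr<60)&(B<60),rider=(R>150)&(Gr>90)&(B<80)&(g[:,2]>.038),blue=(B>90)&(R<70)&(g[:,2]>.05)&(g[:,2]<.066),rail=(R>180)&(B>180)&(g[:,2]>.03)&(g[:,2]<.042),bed=(g[:,2]>.008)&(g[:,2]<.016)).items():
        k=k&near
        if k.sum()>3: print(nm,k.sum(),'lo',(np.percentile(g[k],2,0)*1e3).round(1),'hi',(np.percentile(g[k],98,0)*1e3).round(1),'med',(np.median(g[k],0)*1e3).round(1))
    return g,X,I
E
python3 - <<'E'
from h import *
c=np.load('pics/w1.npz'); g,X,I=feat(c)
k=(g[:,2]>.008)&(g[:,2]<.016)&(abs(g[:,0])<.18)&(abs(g[:,1])<.06)
xs=np.arange(-.15,.16,.02)
e=[[x,np.percentile(g[k&(abs(g[:,0]-x)<.01),1],1)] for x in xs if (k&(abs(g[:,0]-x)<.01)).sum()>10]
print((np.array(e)*1e3).round(1).tolist())
e=np.array(e);print('tilt deg',np.degrees(np.polyfit(e[:,0],e[:,1],1)[0]))
P=[px(c,*q,.012) for q in((118,136),(345,136))];print(((np.array(P)-o)@np.array([ex,ey,[0,0,1]]).T*1e3).round(1))
E
```

```text
post 171 lo [-136.3  -10.4  116.7] hi [-115.8   12.6  121.7] med [-123.8    5.4  120. ]
ball 167 lo [-71.1  22.3 113.3] hi [-53.7  39.3 120.6] med [-64.1  29.1 117.7]
rider 537 lo [-110.3  -32.1   42.7] hi [ 11.8  22.8 407.1] med [  1.6 -14.6  45.5]
blue 841 lo [-127.8  -30.2   55.1] hi [-49.6  31.3  59.3] med [-75.5   5.   57.6]
rail 1694 lo [ 12.7 -16.5  34. ] hi [149.   17.3  37.7] med [94.8 -2.9 35.9]
bed 5523 lo [-156.8  -43.7    9.8] hi [162.8  45.4  14.2] med [ 38.7 -26.3  11.9]
[[-150.0, -43.0], [-130.0, -43.0], [-110.0, -43.1], [-90.0, -43.1], [-70.0, -43.2], [-50.0, -43.2], [-30.0, -43.2], [-10.0, -43.2], [10.0, -43.3], [30.0, -43.3], [50.0, -43.4], [70.0, -43.5], [90.0, -43.5], [110.0, -43.5], [130.0, -43.6], [150.0, -43.7]]
tilt deg -0.12392807257340366
[[ 162.5  -40.8   12. ]
 [-162.5  -40.1   12. ]]
```

```bash
python3 - <<'E'
from h import *
for z in(.14,.081): to(o+ex*-.126+ey*.001+[0,0,z],yaw+179.9)
E
```

```text
shift [ -2.8   7.  174.9] turn [-0.11 -0.47 -0.35]
shift [ -3.3   7.1 233.9] turn [-0.11 -0.47 -0.35]
```

```bash
python3 -m pendant '[57,-1,3,30,0,0,-0.2, 57,-2,7,65,0,0,-0.2, 57,-2,7,100,0,0,-0.2, 57,-2,7,130,0,0,-0.2, 57,-2,7,145,0,0,-0.2]'
python3 - <<'E'
from h import *
st(); to(o+ex*-.126+ey*.001+[0,0,.081],yaw+179.9)
E
```

```text
t: 2.23
eef_pos: [0.6734, 0.0871, 0.1729]
tcp_rot: [0.049, 0.999, -0.0, -0.003]
wrist_force: [-0.8, 0.2, -0.3]
opening: 0.0505
gripper_force: 0.0
{'t': 2.2333, 'joint_pos': [-0.0436, 0.7137, 1.0443, -0.0, 1.3903, -1.5173], 'eef_pos': [0.6734, 0.0871, 0.1729], 'tcp_rot': [0.0485, 0.9988, -0.0, -0.0034], 'wrist_force': [-0.7824, 0.234, -0.2872], 'opening': 0.0505, 'gripper_force': 0.0}
shift [-3.7 -6.4 91.9] turn [-0.02 -0.39  0.14]
```

```bash
python3 -m pendant '[57,-3,-6,20,0,0,0, 57,-3,-6,40,0,0,0, 57,-3,-6,50,0,0,0, 57,-3,-6,50,0,0,0, 57,-3,-6,50,0,0,0]'
python3 - <<'E'
from h import *
st(); to(o+ex*-.126+ey*.001+[0,0,.081],yaw+179.9)
E
```

```text
t: 2.65
eef_pos: [0.6775, 0.0807, 0.128]
tcp_rot: [0.048, 0.999, 0.0, -0.0]
wrist_force: [0.1, -0.4, -0.1]
opening: 0.0502
gripper_force: 0.0
{'t': 2.65, 'joint_pos': [-0.0527, 0.7537, 1.0921, 0.0, 1.2961, -1.5265], 'eef_pos': [0.6775, 0.0807, 0.128], 'tcp_rot': [0.0485, 0.9988, 0.0, -0.0001], 'wrist_force': [0.0993, -0.4201, -0.1061], 'opening': 0.0502, 'gripper_force': 0.0}
shift [ 1.6 -0.5 47. ] turn [ 0.   -0.01  0.14]
```

```bash
python3 -m pendant '[57,1.5,-0.5,15,0,0,0.1, 57,1.5,-0.5,30,0,0,0.1, 57,1.5,-0.5,42,0,0,0.1, 57,1.5,-0.5,47,0,0,0.1, 57,1.5,-0.5,47,0,0,0.1]'
python3 -m pendant '[0,0,0,0,0,0,0, 0,0,0,0,0,0,0, 0,0,0,0,0,0,0, 0,0,0,0,0,0,0, 0,0,0,0,0,0,0]' 20
python3 -m pendant '[0,0,0,0,0,0,0, 0,0,0,0,0,0,0, 0,0,0,0,0,0,0, 0,0,0,0,0,0,0, 0,0,0,0,0,0,0]' 20
python3 -c "
from h import *
st()"
```

```text
t: 3.07
eef_pos: [0.6757, 0.0803, 0.0802]
tcp_rot: [0.049, 0.999, -0.0, -0.001]
wrist_force: [0.5, 0.1, 0.1]
opening: 0.0504
gripper_force: 0.0
t: 3.48
eef_pos: [0.6762, 0.0804, 0.0815]
tcp_rot: [0.049, 0.999, 0.0, 0.001]
wrist_force: [1.2, 1.6, 3.5]
opening: 0.024
gripper_force: 20.0
t: 3.9
eef_pos: [0.6762, 0.0804, 0.0815]
tcp_rot: [0.049, 0.999, 0.0, 0.001]
wrist_force: [-0.1, 1.8, 5.7]
opening: 0.0241
gripper_force: 20.0
{'t': 3.9, 'joint_pos': [-0.0534, 0.7959, 1.1418, 0.0003, 1.2025, -1.5255], 'eef_pos': [0.6762, 0.0804, 0.0815], 'tcp_rot': [0.0494, 0.9988, 0.0001, 0.0006], 'wrist_force': [-0.1328, 1.8329, 5.6952], 'opening': 0.0241, 'gripper_force': 19.9996}
```

```bash
python3 -m pendant '[0,0,-6,0,0,0,0, 0,0,-14,0,0,0,0, 0,0,-22,0,0,0,0, 0,0,-29,0,0,0,0, 0,0,-34,0,0,0,0]'
python3 -m pendant '[0,0,-2,0,0,0,0, 0,0,-4,0,0,0,0, 0,0,-6,0,0,0,0, 0,0,-8,0,0,0,0, 0,0,-9,0,0,0,0]'
python3 -m pendant '[0,0,-1,0,0,0,0, 0,0,-2,0,0,0,0, 0,0,-3,0,0,0,0, 0,0,-4,0,0,0,0, 0,0,-5,0,0,0,0]'
```

```text
t: 4.32
eef_pos: [0.6727, 0.0458, 0.0815]
tcp_rot: [0.05, 0.999, 0.0, 0.0]
wrist_force: [-0.6, 2.9, 5.7]
opening: 0.0239
gripper_force: 20.0
t: 4.73
eef_pos: [0.6718, 0.0372, 0.0815]
tcp_rot: [0.049, 0.999, 0.0, 0.0]
wrist_force: [-1.6, 1.2, 5.8]
opening: 0.024
gripper_force: 20.0
t: 5.15
eef_pos: [0.6713, 0.0326, 0.0815]
tcp_rot: [0.049, 0.999, 0.0, 0.0]
wrist_force: [-1.8, 3.2, 6.7]
opening: 0.0239
gripper_force: 20.0
```

```bash
python3 -m pendant '[0,0,-1,0,0,0,0, 0,0,-2,0,0,0,0, 0,0,-3,0,0,0,0, 0,0,-4,0,0,0,0, 0,0,-4,0,0,0,0]' | grep -E 'eef|wrist'
python3 -m pendant '[0,0,-1,0,0,0,0, 0,0,-2,0,0,0,0, 0,0,-3,0,0,0,0, 0,0,-4,0,0,0,0, 0,0,-4,0,0,0,0]' | grep -E 'eef|wrist'
```

```text
eef_pos: [0.6709, 0.0284, 0.0815]
wrist_force: [-1.8, 1.6, 6.3]
eef_pos: [0.6705, 0.0246, 0.0815]
wrist_force: [-2.2, 3.6, 6.4]
```

```bash
python3 -m pendant '[0,0,-1,0,0,0,0, 0,0,-2,0,0,0,0, 0,0,-3,0,0,0,0, 0,0,-4,0,0,0,0, 0,0,-4,0,0,0,0]' | grep -E 'eef|wrist'
```

```text
eef_pos: [0.6702, 0.0216, 0.0815]
wrist_force: [-0.9, 6.6, 6.6]
```

The force is rising. I'll hold the pose to read it again without pushing further.

```bash
python3 -m pendant '[0,0,0,0,0,0,0, 0,0,0,0,0,0,0, 0,0,0,0,0,0,0, 0,0,0,0,0,0,0, 0,0,0,0,0,0,0]' | grep -E 'eef|wrist'
python3 -m pendant '[0,0,-0.5,0,0,0,0, 0,0,-1,0,0,0,0, 0,0,-1,0,0,0,0, 0,0,-1,0,0,0,0, 0,0,-1,0,0,0,0]' | grep -E 'eef|wrist'
```

```text
eef_pos: [0.6702, 0.0216, 0.0815]
wrist_force: [-0.1, 8.0, 5.6]
eef_pos: [0.6701, 0.021, 0.0815]
wrist_force: [0.3, 9.0, 6.0]
```

About 6 N above the drag: that is the tight spot. I draw back 30 mm.

```bash
python3 -m pendant '[0,0,4,0,0,0,0, 0,0,10,0,0,0,0, 0,0,17,0,0,0,0, 0,0,23,0,0,0,0, 0,0,28,0,0,0,0]' | grep -E 'eef|wrist'
python3 -m pendant '[0,0,1,0,0,0,0, 0,0,1.5,0,0,0,0, 0,0,1.5,0,0,0,0, 0,0,1.5,0,0,0,0, 0,0,1.5,0,0,0,0]' | grep -E 'eef|wrist'
python3 - <<'E'
from h import *
s=bot.observe(); print(np.linalg.norm(s['eef_pos']-np.array([.6701,.021,.0815])))
c=shot('top','t2'); feat(c)
E
```

```text
eef_pos: [0.6728, 0.047, 0.0814]
wrist_force: [-1.6, -1.9, 5.8]
eef_pos: [0.673, 0.0484, 0.0815]
wrist_force: [-1.8, -0.4, 6.1]
0.027581634472745892
rail 303 lo [ 42.6 -16.7  31.6] hi [147.3  16.1  39.1] med [94.6 -5.8 35.8]
bed 1031 lo [-71.4 -46.    8.5] hi [164.8  43.4  15.3] med [ 65.1 -26.3  11.6]
```

```bash
python3 -m pendant '[0,0,1,0,0,0,0, 0,0,2,0,0,0,0, 0,0,2.5,0,0,0,0, 0,0,2.5,0,0,0,0, 0,0,2.5,0,0,0,0]' | grep -E 'eef|wrist'
python3 - <<'E'
from h import *
s=bot.observe(); print(np.linalg.norm(s['eef_pos']-np.array([.6701,.021,.0815])))
c=shot('side','s2'); feat(c)
cv2.imwrite('pics/s2c.png',cv2.resize(c['img'][130:280,270:390],None,fx=4,fy=4,interpolation=cv2.INTER_CUBIC))
E
```

```text
eef_pos: [0.6732, 0.0507, 0.0815]
wrist_force: [-1.8, -1.7, 5.8]
0.02985179269769273
blue 10 lo [-110.7  -30.7   52.8] hi [-99.1 -10.7  60.1] med [-105.2  -22.3   56.5]
rail 346 lo [-142.   -17.5   31.8] hi [149.2  17.5  38.6] med [95.5 -4.8 35.1]
bed 1067 lo [-148.5  -91.3    8.4] hi [167.8  43.7  15.1] med [ 62.9 -28.2  11.2]
```

View pics/s2c.png

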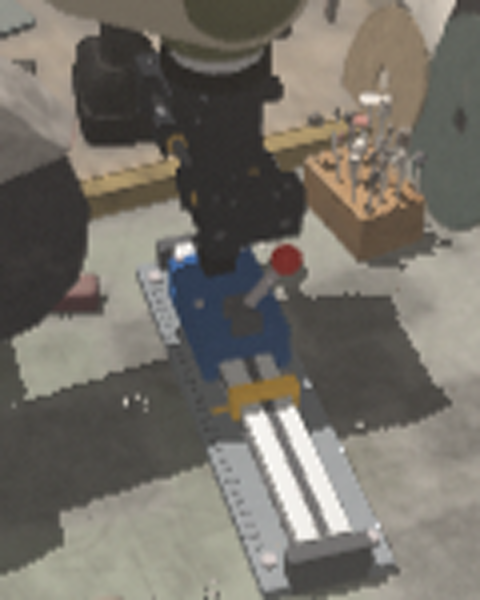

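The rider is left ahead with a clear gap; the carriage front edge is at crop (248,370), the ball at (286,260). I release and rise, then check clearance behind the lever.

```bash
python3 -m pendant '[57,0,0,0,0,0,0, 57,0,0,0,0,0,0, 57,0,0,0,0,0,0, 57,0,0,0,0,0,0, 57,0,0,0,0,0,0]' | grep -E 'eef|wrist|open'
python3 -m pendant '[57,0,0,-10,0,0,0, 57,0,0,-30,0,0,0, 57,0,0,-60,0,0,0, 57,0,0,-90,0,0,0, 57,0,0,-100,0,0,0]' | grep -E 'eef|wrist|open'
python3 -m pendant '[0,0,0,0,0,0,0, 0,0,0,0,0,0,0, 0,0,0,0,0,0,0, 0,0,0,0,0,0,0, 0,0,0,0,0,0,0]' | grep -E 'eef|wrist|open'
python3 - <<'E'
from h import *
st(); c=shot('wrist','w3'); feat(c); print('top'); feat(shot('top','t3'));print('side');feat(shot('side','s3'))
a=np.load('pics/top0.npz'); X=feat.__wrapped__(a) if 0 else None
v,u=np.mgrid[0:400,0:640]; z=a['range_z']; d=np.stack([u.ravel(),v.ravel(),np.ones(u.size)],1)@np.linalg.inv(a['intrinsics']).T*z.reshape(-1,1); X=(d-a['t'])@a['R']
for x0 in np.arange(.70,.9,.02):
    k=(z.ravel()>0)&(abs(X[:,0]-x0)<.01)&(X[:,1]>-.15)&(X[:,1]<.12); print(round(x0,2),X[k,2].max().round(3),end=' ; ')
to(o+ex*-.031+ey*.065+[0,0,.18],yaw+179.9)
E
```

```text
eef_pos: [0.6729, 0.0513, 0.0804]
wrist_force: [0.8, 0.1, 0.1]
opening: 0.0501
eef_pos: [0.6743, 0.0513, 0.1864]
wrist_force: [-0.0, 0.2, 0.7]
opening: 0.0502
eef_pos: [0.6726, 0.0514, 0.1792]
wrist_force: [0.4, 0.0, 0.4]
opening: 0.0193
{'t': 9.8333, 'joint_pos': [-0.0971, 0.696, 1.0587, -0.0, 1.3893, -1.569], 'eef_pos': [0.6726, 0.0514, 0.1792], 'tcp_rot': [0.0494, 0.9988, 0.0, -0.0012], 'wrist_force': [0.3892, 0.0001, 0.4064], 'opening': 0.0193, 'gripper_force': 0.0}
post 1040 lo [-106.9  -10.4  115.3] hi [-84.4  12.6 122.1] med [-94.7   0.9 120.6]
ball 52 lo [-37.5  21.1 108.7] hi [-27.3  23.6 114.1] med [-32.4  22.1 111.8]
rider 828 lo [-112.9  -25.2   39.6] hi [ 26.3  23.4 264.2] med [19.  -1.5 44.7]
blue 4080 lo [-88.1 -30.3  54.4] hi [-20.7  31.1  59.3] med [-55.8  -7.5  57.8]
rail 4398 lo [-148.8  -17.1   33. ] hi [148.   18.2  37.3] med [82.8 -3.5 35.9]
bed 10634 lo [-156.4  -77.7    9.9] hi [163.1  44.   14.8] med [ 42.5 -28.8  11.9]
top
post 7 lo [-87.  -10.2 116. ] hi [-83.8  -2.3 122. ] med [-86.1  -6.4 120. ]
blue 47 lo [-100.   -30.    53.2] hi [-76.9 -11.9  60.8] med [-91.1 -21.7  57.2]
rail 273 lo [ 53.4 -16.8  31.9] hi [147.5  16.2  39.3] med [100.1  -6.1  35.8]
bed 1091 lo [-100.3  -76.1    8.6] hi [164.   43.4  15.1] med [ 58.3 -27.3  11.7]
side
post 50 lo [-103.6  -10.7  115.1] hi [-80.5   9.9 122. ] med [-89.5  -0.7 119.8]
rider 7 lo [ 24.4 -14.4  40. ] hi [28.6 19.8 43.8] med [26.5  2.8 41.6]
blue 23 lo [-111.7  -31.2   50.5] hi [-67.6  27.4  59.9] med [-97.4 -25.8  56.2]
rail 311 lo [-144.4  -17.4   31.7] hi [149.4  17.2  38.5] med [102.4  -5.1  35.1]
bed 1077 lo [-146.1  -88.2    8.4] hi [167.5  43.5  15. ] med [ 62.8 -28.2  11.1]
0.7 0.122 ; 0.72 0.015 ; 0.74 0.007 ; 0.76 0.005 ; 0.78 0.006 ; 0.8 0.294 ; 0.82 0.36 ; 0.84 0.361 ; 0.86 0.361 ; 0.88 0.499 ; 0.9 0.472 ; shift [-64.1 -65.7   0.1] turn [-0.   -0.06  0.04]
```

View pics/w3.png

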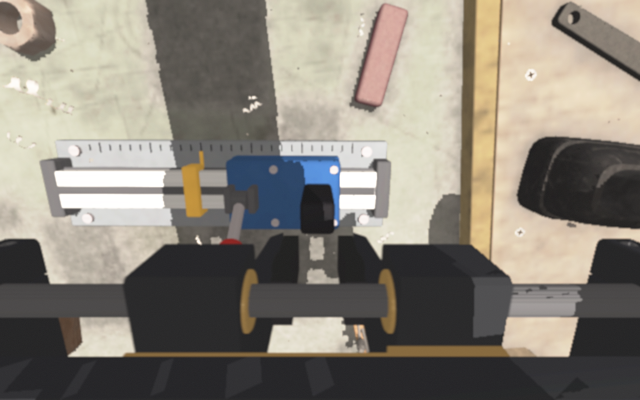

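The wrist view shows carriage front edge at column ~228 (row ~165), rider back edge ~204 (it stands 183–204), post (317,205), ball (230,241).

```bash
python3 - <<'E'
from h import *
c=np.load('pics/w3.npz'); G=lambda X:((X-o)@np.array([ex,ey,[0,0,1]]).T*1e3).round(1)
im=c['img'].astype(int); z=c['range_z']
for r in(168,172,205,210):
    print(r,[(u,im[r,u].tolist(),G(px(c,u,r))[[0,2]].tolist()) for u in list(range(199,207,1))+list(range(224,232))])
a=np.load('pics/top0.npz'); v,u=np.mgrid[0:400,0:640]; zz=a['range_z']; d=np.stack([u.ravel(),v.ravel(),np.ones(u.size)],1)@np.linalg.inv(a['intrinsics']).T*zz.reshape(-1,1); X=(d-a['t'])@a['R']
k=(X[:,0]>.78)&(X[:,0]<.85)&(X[:,2]>.1)&(X[:,1]>-.3)&(X[:,1]<.2)
for y0 in np.arange(-.3,.2,.04):
    q=k&(abs(X[:,1]-y0)<.02); print(round(y0,2),X[q].min(0).round(3).tolist() if q.any() else '', end=';')
E
```

```text
168 [(199, [55, 129, 169], [14.2, 35.9]), (200, [54, 126, 167], [13.7, 34.8]), (201, [57, 127, 166], [13.8, 32.1]), (202, [59, 124, 161], [14.5, 27.5]), (203, [63, 110, 138], [15.0, 23.7]), (204, [71, 88, 103], [13.8, 24.3]), (205, [74, 76, 81], [12.7, 24.6]), (206, [75, 75, 77], [11.7, 24.6]), (224, [79, 80, 81], [-5.4, 23.7]), (225, [83, 78, 75], [-6.9, 25.5]), (226, [92, 71, 59], [-17.3, 57.1]), (227, [99, 69, 47], [-17.8, 55.9]), (228, [101, 69, 43], [-19.2, 58.0]), (229, [103, 70, 45], [-19.9, 57.3]), (230, [102, 69, 45], [-20.8, 57.3]), (231, [102, 69, 45], [-22.2, 59.4])]
172 [(199, [127, 148, 163], [14.4, 36.3]), (200, [148, 155, 161], [13.4, 36.6]), (201, [151, 157, 161], [12.7, 36.0]), (202, [150, 156, 160], [12.2, 34.6]), (203, [151, 157, 162], [10.4, 37.1]), (204, [151, 157, 161], [10.0, 35.4]), (205, [150, 157, 161], [9.0, 35.7]), (206, [150, 157, 162], [8.4, 34.8]), (224, [150, 157, 161], [-8.4, 34.6]), (225, [146, 150, 154], [-9.8, 36.0]), (226, [124, 116, 113], [-16.6, 55.7]), (227, [105, 78, 63], [-18.1, 58.0]), (228, [101, 68, 43], [-18.7, 56.9]), (229, [102, 69, 44
[... 723 characters left out ...]
 44.3]), (200, [57, 135, 178], [14.7, 42.4]), (201, [56, 132, 173], [14.4, 40.6]), (202, [55, 130, 171], [14.5, 38.0]), (203, [53, 129, 169], [14.1, 36.3]), (204, [53, 127, 167], [14.2, 33.7]), (205, [53, 125, 165], [14.1, 31.5]), (206, [61, 123, 158], [14.7, 27.0]), (224, [91, 90, 92], [-17.9, 73.9]), (225, [76, 76, 79], [-18.8, 74.1]), (226, [70, 70, 74], [-20.0, 75.2]), (227, [71, 70, 74], [-20.2, 73.4]), (228, [70, 70, 73], [-21.5, 75.0]), (229, [69, 70, 72], [-22.2, 74.2]), (230, [69, 69, 71], [-23.0, 74.2]), (231, [70, 70, 73], [-24.0, 74.9])]
-0.3 ;-0.26 ;-0.22 ;-0.18 ;-0.14 ;-0.1 ;-0.06 ;-0.02 ;0.02 ;0.06 ;0.1 [0.806, 0.091, 0.202];0.14 [0.805, 0.12, 0.101];0.18 [0.806, 0.16, 0.228];
```

Rider back face ≈ 14.3 mm, nose ≈ -16.3 mm: gap about 30.5 mm. Good. Now I go behind the lever ball, above first, then down.

```bash
python3 -m pendant '[0,-10,-20,-5,0,0,0, 0,-25,-40,-5,0,0,0, 0,-40,-58,-3,0,0,0, 0,-52,-65,0,0,0,0, 0,-60,-65.5,0,0,0,0]' | grep -E 'eef|wrist|open'
python3 -m pendant '[0,0,0,0,0,0,0, 0,0,0,15,0,0,0, 0,0,0,30,0,0,0, 0,0,0,40,0,0,0, 0,0,0,40,0,0,0]' | grep -E 'eef|wrist|open'
python3 - <<'E'
from h import *
st(); to(o+ex*-.0315+ey*.06+[0,0,.1],yaw+179.9)
c=shot('side','s4')
cv2.imwrite('pics/s4c.png',cv2.resize(c['img'][130:280,270:390],None,fx=4,fy=4,interpolation=cv2.INTER_CUBIC))
E
```

```text
eef_pos: [0.7267, -0.022, 0.1796]
wrist_force: [-0.1, 0.1, 0.6]
opening: 0.0008
eef_pos: [0.7251, -0.0192, 0.1382]
wrist_force: [-0.4, 0.7, -0.3]
opening: 0.0
{'t': 10.8167, 'joint_pos': [-0.1875, 0.855, 0.8794, 0.0, 1.4115, -1.6599], 'eef_pos': [0.7251, -0.0192, 0.1382], 'tcp_rot': [0.0492, 0.9988, 0.0003, -0.0021], 'wrist_force': [-0.436, 0.655, -0.2821], 'opening': 0.0, 'gripper_force': 0.0}
shift [-0.4 -0.2 38.2] turn [ 0.02 -0.24  0.06]
```

View pics/s4c.png

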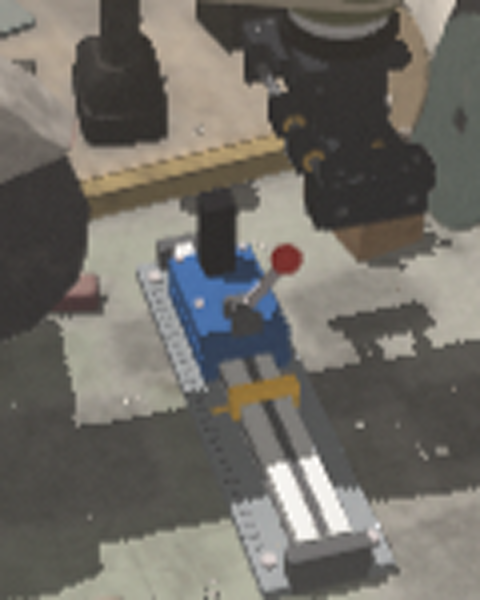

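The side view shows the shut fingertips (~(335,222) in the crop) just to the far side of and above the ball (286,260), nothing touched, the rider with its gap. Lower to tip height 100 mm and push towards the robot.

```bash
python3 -m pendant '[0,0,0,15,0,0,0, 0,0,0,30,0,0,0, 0,0,0,38,0,0,0, 0,0,0,38,0,0,0, 0,0,0,38,0,0,0]' | grep -E 'eef|wrist|open'
python3 -m pendant '[0,4,0,0,0,0,0, 0,8,0,0,0,0,0, 0,12,0,0,0,0,0, 0,16,0,0,0,0,0, 0,20,0,0,0,0,0]' | grep -E 'eef|wrist|open'
python3 -m pendant '[0,4,0,0,0,0,0, 0,8,0,0,0,0,0, 0,12,0,0,0,0,0, 0,16,0,0,0,0,0, 0,20,0,0,0,0,0]' | grep -E 'eef|wrist|open'
```

```text
eef_pos: [0.7265, -0.0197, 0.1035]
wrist_force: [0.2, 0.5, -0.2]
opening: 0.0006
eef_pos: [0.7078, -0.0181, 0.1055]
wrist_force: [4.3, -0.6, 3.2]
opening: 0.0004
eef_pos: [0.6862, -0.0158, 0.1029]
wrist_force: [3.5, 0.0, 2.6]
opening: 0.0002
```

```bash
python3 -m pendant '[0,4,0,1,0,0,0, 0,8,0,2,0,0,0, 0,12,0,3,0,0,0, 0,16,0,3,0,0,0, 0,20,0,3,0,0,0]' | grep -E 'eef|wrist|open'
python3 -m pendant '[0,2,0,0,0,0,0, 0,4,0,0,0,0,0, 0,6,0,0,0,0,0, 0,7,0,0,0,0,0, 0,7,0,0,0,0,0]' | grep -E 'eef|wrist|open'
```

```text
eef_pos: [0.6661, -0.0137, 0.0991]
wrist_force: [6.4, -1.4, -1.7]
opening: 0.0006
eef_pos: [0.6586, -0.0129, 0.0991]
wrist_force: [0.1, -0.2, 0.4]
opening: 0.0003
```

```bash
python3 -m pendant '[0,2,0,0,0,0,0, 0,3,0,0,0,0,0, 0,4,0,0,0,0,0, 0,5,0,0,0,0,0, 0,5,0,0,0,0,0]' | grep -E 'eef|wrist|open'
```

```text
eef_pos: [0.6553, -0.0128, 0.1003]
wrist_force: [5.7, -1.1, 0.9]
opening: 0.0001
```

```bash
python3 -m pendant '[0,0.5,0,0,0,0,0, 0,1,0,0,0,0,0, 0,1.5,0,0,0,0,0, 0,1.5,0,0,0,0,0, 0,1.5,0,0,0,0,0]' | grep -E 'eef|wrist|open'
```

```text
eef_pos: [0.6547, -0.0128, 0.1005]
wrist_force: [9.9, -2.0, -1.8]
opening: 0.0005
```

Firm stop: fully over. Back off away from the ball, rise, and check.

```bash
python3 -m pendant '[0,-5,0,0,0,0,0, 0,-12,0,0,0,0,0, 0,-20,0,0,0,0,0, 0,-24,0,0,0,0,0, 0,-24,0,0,0,0,0]' | grep -E 'eef|wrist|open'
python3 -m pendant '[0,-2,0,-20,0,0,0, 0,-4,0,-50,0,0,0, 0,-6,0,-90,0,0,0, 0,-8,0,-130,0,0,0, 0,-10,0,-160,0,0,0]' | grep -E 'eef|wrist|open'
python3 -m pendant '[0,-15,0,0,0,0,0, 0,-25,0,0,0,0,0, 0,-25,0,0,0,0,0, 0,-25,0,0,0,0,0, 0,-25,0,0,0,0,0]' | grep -E 'eef|wrist|open'
python3 - <<'E'
from h import *
c=shot('wrist','w5'); g,X,I=feat(c); G=lambda X:((X-o)@np.array([ex,ey,[0,0,1]]).T*1e3).round(1)
cv2.imwrite('pics/w5c.png',c['img'])
print('side');feat(shot('side','s5'))
B,Gr,R=I.T
k=(B>1.6*R)&(B>50)&(g[:,2]>.052)&(g[:,2]<.064)&(abs(g[:,1])<.03); print('nose',g[k,0].max()*1e3)
k=(R>1.8*B)&(Gr>1.3*B)&(g[:,2]>.039)&(g[:,2]<.049)&(abs(g[:,1])<.022)&(abs(g[:,0])<.1); print('rider',np.percentile(g[k,0],[1,50,99])*1e3)
E
```

```text
eef_pos: [0.6771, -0.0149, 0.0992]
wrist_force: [0.3, -0.4, -0.5]
opening: 0.0001
eef_pos: [0.6867, -0.0157, 0.2634]
wrist_force: [-0.1, -0.0, 0.8]
opening: 0.0006
eef_pos: [0.7112, -0.0182, 0.2592]
wrist_force: [0.4, -1.6, -0.4]
opening: 0.0004
post 206 lo [-105.1  -10.6  114.6] hi [-83.2  13.5 121.8] med [-87.2   3.6 119.8]
ball 113 lo [-38.4 -35.5 111. ] hi [-21.5 -19.3 118.7] med [-26.8 -23.6 115.5]
rider 528 lo [-38.  -21.2  43. ] hi [ 26.9  24.5 342.6] med [20.   3.9 44.8]
blue 659 lo [-97.7 -19.1  55.7] hi [-16.9  31.9  59.3] med [-76.7  18.2  57.7]
rail 1752 lo [-149.9  -16.8   34.2] hi [148.8  17.4  37.5] med [110.5  -3.3  35.9]
bed 7877 lo [-156.4  -81.9   10. ] hi [163.   44.9  14.7] med [ 43.2 -23.6  11.9]
side
post 28 lo [-100.5  -11.   114.5] hi [-81.2  10.1 121.9] med [-85.   -0.4 118.7]
ball 5 lo [-83.3 -38.2  72.8] hi [-23.6 -10.8 116. ] med [-26.2 -23.6 113.2]
rider 33 lo [ 17.6 -18.9  39.9] hi [29.2 21.3 47.8] med [26.8  4.7 43.2]
blue 49 lo [-109.6  -32.5   51.4] hi [-14.5  28.1  60.6] med [-69.1   3.1  56.1]
rail 181 lo [-146.9  -17.4   32. ] hi [150.3  17.3  38.3] med [123.6  -4.8  35.1]
bed 1086 lo [-147.8  -90.5    8.2] hi [167.5  43.4  15. ] med [ 62.1 -28.1  11.2]
nose -15.67580340927384
rider [14.35974529 20.76262603 27.60782766]
```

View pics/w5.png

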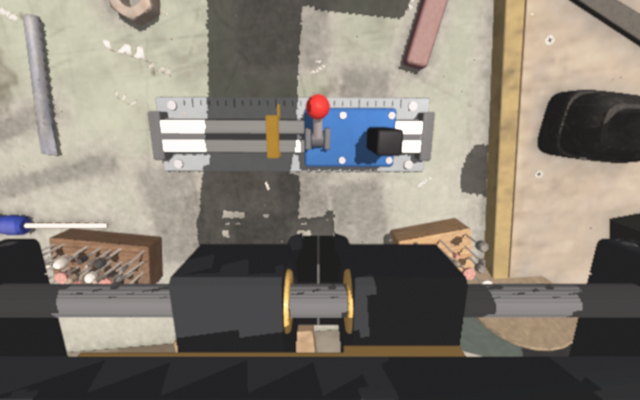

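The lever now leans towards the robot (ball at (318,106)), rider at column 273, gap kept. A sphere fit checks the lever angle.

```bash
python3 - <<'E'
from h import *
from scipy.optimize import least_squares
for f in('top0','w1','w5','s5'):
    g,X,I=feat(np.load(f'pics/{f}.npz')) if 0 else __import__('contextlib').redirect_stdout(open('/dev/null','w')).__enter__() and feat(np.load(f'pics/{f}.npz'))
    import sys; sys.stdout=sys.__stdout__
    B,Gr,R=I.T; k=(R>100)&(Gr<.45*R)&(B<.45*R)&(abs(g[:,0])<.1)&(abs(g[:,1])<.06)&(g[:,2]>.095)&(g[:,2]<.14)
    p=g[k]; r=least_squares(lambda c:np.linalg.norm(p-c,axis=1)-.011,np.median(p,0)-[0,0,.006],loss='soft_l1',f_scale=.001)
    print(f,k.sum(),(r.x*1e3).round(1),'lean',np.arctan2(r.x[1],r.x[2]-.07))
E
```

```text
top0 45 [-61.9  32.  109.2] lean 0.6847677300986004
w1 225 [-62.6  31.9 109.2] lean 0.6835872042874462
w5 416 [-30.4 -29.9 109. ] lean -0.6543318526729598
s5 39 [-29.8 -30.5 108.4] lean -0.6701392418670233
```

The lean is symmetric to the open position within the measuring bias, and it held against 10 N at the stop, so the lever is fully over. The gap is 30 mm and the arm is clear.

```bash
python3 -c "
from station import bot
print(bot.close_job())"
```

```text
the job is handed in; nothing more can be done
None
```

The carriage was pushed until it bound (about 6 N over its normal drag), drawn back to leave a gap of about 30 mm to the untouched rider, and locked with the lever thrown over to its stop; the arm was clear of everything when I handed the job in.

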